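# Swing the hold-down over the nested connector with the deep-reach T-key

### The job

Secure the connector for work: take the T-key from its rack, lower it down the tall tube of the station whose nest holds the connector until it sits fully on the square stem below, and turn it counter-clockwise (seen from above) until the hold-down finger lies over the connector against its stop. Then draw the key out and hang it back in its rack by its round flange, upright. Move the finger only with the key, keep the connector in its nest, and leave the empty station's finger as it is.

Things in the scene. Friction and masses are not known exactly. Their poses are not given: they have to be found in the camera images.
- key: Steel T-key hanging upright in the rack, 0.22 kg, 164 mm tall. Origin: centre of the open lower end of its socket, z up the shank. Socket 17.5 mm square outside, z 0 to 20 mm; square hole 13.5 mm wide, 20 mm deep, sides parallel to the key's x and y. Shank 16 mm diameter (20 mm at z 20 to 26). Round flange 48 mm diameter, z 108 to 113 mm. Grasp the cross-bar on top.
- key_bar (a point): Centre of the key's cross-bar, 157 mm above the key's origin. The bar runs along the key's x: 90 mm long, 12 mm wide (y), 14 mm high (z 150 to 164 mm), rubber end caps on the last 12 mm. Grasp across its 12 mm at the middle. At the start the bar lies within 0.4 rad of the rack's y.
- rack: Dark steel key rack, fixed; origin on the bench under the hanging place. Base 105 x 90 x 8 mm. Fork top at z 130 mm: two prongs along x, 6 mm thick, y 14 to 30 mm either side, from x -40 mm (open front) to x +22 mm (closed); post behind from x +36 to +46 mm, below the fork's top. The key, socket included, lifts and lowers straight through the 28 mm gap.
- rack_hang (a point): Where the key hangs: middle of the fork gap, level with the prongs' top, 130 mm above the bench. The key's axis passes through it and its flange's underside rests at this height, so the key's origin is then 22 mm above the bench.
- fixture_a: Hold-down station with the connector, fixed; origin on the bench under the axis of tube and stem. Base 118 x 94 x 8 mm, x -88 to +30 mm. Upright aluminium tube, 44 mm diameter (50 mm at the dark rim), from z 40 mm to its top at z 136 mm, round bore 32 mm. Black nest on the base towards -x.
- fixture_a_mouth (a point): Centre of the mouth of that station's tube, 136 mm above the bench, on the stem's axis.
- stem_a (a point): Top of the square stem in that tube, 55 mm above the bench, 81 mm below the mouth; turns with the finger. 12 mm square up to z 50, tapering to 6 mm at z 55. Sides parallel to this point's x and y (the station's x and y when finger_a reads 0). The socket fits in four quarter-turn positions, play about 0.13 rad either way; fully seated the key's origin is 37 mm above the bench.
- finger_a (a joint): Finger and stem, one part, of the station with the connector. 0 = swung out to the station's left; grows counter-clockwise seen from above; hard stop at 1.3 rad, finger over the connector (along the station's -x). Starts at 0 to 0.2. Friction 0.06 N m, no spring. Bar 16 mm wide, 8 mm thick, reaching 79 mm from the axis, underside 29 mm above the bench, 2 mm clear of the connector.
- tip_a (a point): Underside of that finger near its outer end, 71 mm from the axis, 29 mm above the bench.
- workpiece: Grey metal cable connector with a black end, 62 x 19 x 19 mm, lying in the nest of fixture_a across the station's x; origin at the centre of its underside, 8 mm above the bench.
- fixture_a_nest (a point): Centre of the floor of that nest, 8 mm above the bench, 58 mm from the tube's axis towards the station's -x; black rails 10 mm high round the connector.
- fixture_b: Identical hold-down station with an empty nest, fixed; origin and sizes as fixture_a. Not to be worked.
- finger_b (a joint): Finger of the empty station, same meaning as finger_a; starts at 0 to 0.2 rad; leave it alone.
Things that resemble listed ones, but are neither listed nor needed, are in the scene too. There is more than one size of the key; the one meant has the size given above.

How it is judged:
On the way, in this order (a step that is already met when the one before it is completed fails the run):
1. the key's socket is seated on the square stem at the bottom of the tube (z of key in the frame of fixture_a below 0.044 m and horizontal distance between key and stem_a below 0.004 m), for 0.1 s.
2. with the key still on the stem, the finger is turned to its stop over the connector (all of step 1 and value of joint finger_a above 1.18 rad), for 0.1 s.
At the end, for the whole second after the job is handed in: finger_a above 1.15 rad; key hanging at rest by its flange: axis within 10 mm of rack_hang, origin 17 to 28 mm above the bench, upright within 0.09 rad; connector within 8 mm of the middle of its nest; finger_b below 0.25 rad (value of joint finger_a above 1.15 rad and horizontal distance between key and rack_hang below 0.01 m and z of key in the frame of rack between 0.017 and 0.028 m and angle between key's own z axis and vertical below 0.09 rad and linear speed of key below 0.03 m/s and distance between workpiece and fixture_a_nest below 0.008 m and value of joint finger_b below 0.25 rad); the robot touches nothing.
It fails at once if the robot pushes the connector station's finger itself instead of using the key (contact force between any of the fingers, the arm and finger_a above 1 N).
It fails at once if the connector is knocked out of its nest (distance between workpiece and fixture_a_nest above 0.015 m).
It fails at once if the empty station's finger is turned (value of joint finger_b above 0.3 rad).
It also fails if it takes over 54 s, if anything falls off the work surface, if the arm or the gripper's body presses on something with over 40 N, if the wrist force passes 120 N, or if a joint passes its speed limit or range.

### The arm

A 6-joint arm with a two-finger parallel gripper is mounted at the origin on a cart in front of the work surface, level with it; the furniture and walls round the work are solid. World frame = base frame: x ahead of the robot, y to its left, z up, the work surface at z = 0. Lengths are in m, angles in rad, forces in N, time in s.
With the tool pointing down it reaches from about 0.3 to 0.875 m from the base axis. Payload 6.4 kg.
Tool frame: the origin (TCP) lies where the fingers leave the gripper's body, on its centre line; the fingertips stand 73 mm ahead of it and the grasp point (between the pads) lies 54 mm ahead of it; z points along the fingers, y is the line along which they close (so a half turn about z gives the same grasp; the last joint's range is limited). The gripper opens to 85 mm and grips with 20 to 120 N. Pads are 22 mm wide; open, the fingers measure 114 mm over their backs; the gripper's body (76 mm by 85 mm) begins 54 mm behind the grasp point. The pads swing forward as they close: fully open they stand 13 mm farther back than shut.
Start: joints at [-1.308, 0.181, 1.607, -0, 1.354, -0.206], TCP at [0.26, -0.513, 0.304] pointing down, gripper open.
Joint ranges: [-2.99, 2.99], [-0.89, 2.07], [0.3, 2.58], [-1.14, 4.28], [0, 2.63], [-3.12, 3.12]. Speed limits (rad/s): [2.57, 2.57, 3.01, 3.14, 3.14, 3.14].

### API

Orientations are given as a unit quaternion [w, x, y, z].
In Python, from bench import ctrl gives the robot as it stands.
- The arm moves only by the tool carry_out, never from a script. Its argument "steps" is one flat list of numbers, 7 for each row, row after row: the shift along the tool's x, y, z in m, then the turn, a rotation vector about the tool's x, y, z in rad, then the opening, from 0 (shut) to 1 (fully open). In form: [dx, dy, dz, wx, wy, wz, claw, dx, dy, dz, wx, wy, wz, claw, ...]. A call has 1 to 20 rows; each row is the pose to reach, as a shift and turn from the pose commanded when the call began, along the tool's axes at that moment; what a row does not reach only later rows make up. A row lasts 1/10 s, in which the tool goes at most 50 mm and 8.59 degrees, less where a joint would pass 70% of its speed; a pose out of reach is approached as far as the arm can. A call with a gripper value outside its range is refused whole. The fingers move at their own pace and stop on an object; the grip force is fixed at half the most. Time passes only in rows, so rows that repeat a pose let the fingers close. It gives the time, the measured TCP pose, the force, the opening and the grip force at its end, in the units of the state.
- ctrl.get_obs(): the state, without advancing time (a new reading comes with each control period).
- ctrl.camera(name): name is "scene" or "top" or "wrist"; returns the picture (400x640x3 uint8, red, green, blue); there is no depth.
- ctrl.camera_params(name): a dict with "vertical_fov" (degrees; the focal length in pixels is half the picture's height over the tangent of half this angle, whatever the lens; pixels are square), "cx", "cy" (the principal point, pixels), "k1" (the pictures are not rectified: a ray, as slopes to the right and down, at radius r is drawn at 1 + k1 r^2 times it, then the intrinsics apply), "cam_to_world" (4x4, takes a point from camera to world coordinates); the wrist camera has in their place "hand_eye" (4x4, takes a point from camera to tool coordinates, whose origin is the TCP and whose axes are the flange's). Camera axes: x right, y down, z forward; pixel columns grow to the right and rows downward; lengths in m; the calibration is good to about 2 mm. A picture is of the moment at which its call begins: read the wrist's pose just before it. camera_params takes no time and is no camera call.
- ctrl.hand_in(): hands the job in; it is judged then, once.
The state is a dict: "time_s": time; "q": joint angles; "dq": joint speeds; "joint_efforts": joint torques, N m; "eef_pos": TCP position; "eef_rot": TCP orientation; "wrist_force": force on the tool from outside, world axes, zero at the start; "torque": the same for the moment, N m; "opening": opening from 0.0 (shut) to 1.0 (fully open); "grasp_force": force on a finger pad.
Only numpy, scipy, OpenCV 4.12 (cv2) and the standard library are available. Lean on these libraries where they do the work, as an engineer would, in place of code of your own. Each camera call takes 0.05 s, during which the arm holds its last target. There are 200 camera calls.

## Working session

There is one attempt and no reset: what is moved stays moved. The work goes in short steps, Python scripts to look and compute and a tool call to move; the robot and the scene stay as the last step left them, time stands still between calls to the robot, and variables do not carry over. Pictures are saved under pics/ and viewed, at most 10 in all, crops included, and the job is handed in when it is done.

Besides the shell and the picture viewer there is one more tool, called after ">>>" as name(argument=value, ...) on one line, values as JSON. carry_out: Moves the arm, as the interface text tells. Its arguments: {"type":"object","properties":{"steps":{"type":"array"}},"required":["steps"]}

```bash
mkdir -p pics; cat > h.py <<'E'
import numpy as np, cv2
from bench import ctrl
from scipy.spatial.transform import Rotation as R
def snap(n,f):
    o=ctrl.get_obs(); im=np.array(ctrl.camera(n)); cv2.imwrite('pics/'+f,im[:,:,::-1]); return o,im
def K(n):
    p=ctrl.camera_params(n); f=200/np.tan(np.radians(p['vertical_fov'])/2); return p,f
def T(n,o=None):
    p,f=K(n)
    if 'cam_to_world' in p: return np.array(p['cam_to_world'])
    w,x,y,z=o['eef_rot']; M=np.eye(4); M[:3,:3]=R.from_quat([x,y,z,w]).as_matrix(); M[:3,3]=o['eef_pos']
    return M@np.array(p['hand_eye'])
def proj(n,P,o=None):
    p,f=K(n); M=np.linalg.inv(T(n,o)); c=np.atleast_2d(P)@M[:3,:3].T+M[:3,3]
    s=c[:,:2]/c[:,2:]; s=s*(1+p['k1']*(s**2).sum(1,keepdims=True)); return s*f+[p['cx'],p['cy']]
def unproj(n,uv,z,o=None):
    p,f=K(n); d=(np.atleast_2d(uv)-[p['cx'],p['cy']])/f; s=d.copy()
    for _ in range(20): s=d/(1+p['k1']*(s**2).sum(1,keepdims=True))
    M=T(n,o); r=np.c_[s,np.ones(len(s))]@M[:3,:3].T; t=(z-M[2,3])/r[:,2]
    return M[:3,3]+r*t[:,None]
E
python3 - <<'E'
from h import *
for n in ('top','scene','wrist'):
    o,_=snap(n,n+'0.png'); p=ctrl.camera_params(n); print(n,p['vertical_fov'],p['k1'],p['cx'],p['cy']); print(np.round(T(n,o),3))
print(o)
E
```

```text
top 47.541524435505806 -0.02938592529590915 323.9099751731193 202.9492632389033
[[-0.007 -0.997  0.078  0.4  ]
 [-1.     0.008  0.004 -0.023]
 [-0.005 -0.078 -0.997  1.313]
 [ 0.     0.     0.     1.   ]]
scene 43.41755779530712 -0.1470101345278424 318.6557708085608 198.71287543440383
[[ 0.618 -0.417  0.666 -0.525]
 [-0.786 -0.327  0.525 -0.832]
 [-0.001 -0.848 -0.53   0.963]
 [ 0.     0.     0.     1.   ]]
wrist 69.60774304348142 0.007214681168827191 319.43482814708676 197.3753063004925
[[ 0.452 -0.851 -0.268  0.327]
 [-0.892 -0.432 -0.133 -0.478]
 [-0.003  0.299 -0.954  0.373]
 [ 0.     0.     0.     1.   ]]
{'time_s': 0.1, 'q': array([-1.30828181e+00,  1.81497844e-01,  1.60789390e+00, -7.48309834e-06,
        1.35379818e+00, -2.06345083e-01]), 'dq': array([ 2.26298933e-03, -9.83823508e-04, -1.95133192e-03,  1.66674427e-04,
        1.37914752e-03, -9.34112394e-05]), 'joint_efforts': array([ 2.49969034e-04, -4.45877695e+01, -3.52239132e+01, -1.79066974e-04,
        4.05557643e-03,  1.57846762e-05]), 'eef_pos': array([ 0.25971545, -0.5125801 ,  0.30306348]), 'eef_rot': array([-7.98217337e-04,  9.72646453e-01,  2.32289131e-01, -2.60782029e-05]), 'wrist_force': array([ 0.88086101, -0.1861284 ,  0.23548917]), 'torque': array([ 0.03330996, -0.02409902, -0.01107178]), 'grasp_force': 0.0, 'opening': 0.9983226133887343}
```

View pics/top0.png

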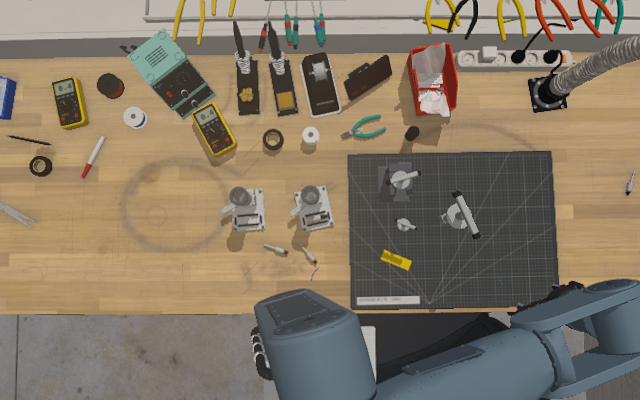

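View pics/scene0.png

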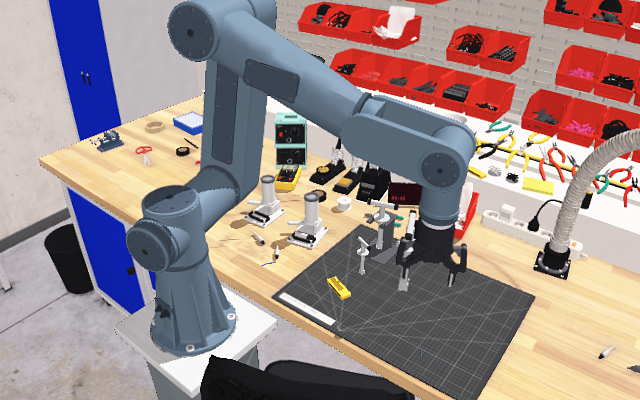

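The top picture shows two stations at (243,205) and (312,205). There are three T-key candidates: (404,180) in a dark base, (405,225) small, and (462,213) large. I'll confirm in one enlarged crop.

```bash
python3 - <<'E'
from h import *
t=cv2.imread('pics/top0.png'); s=cv2.imread('pics/scene0.png')
r=lambda a:cv2.resize(a,(400,300),interpolation=cv2.INTER_CUBIC)
v=np.vstack([np.hstack([r(t[160:250,225:345]),r(t[150:247,370:499])]),np.hstack([r(s[165:255,235:355]),r(s[190:280,335:455])])])
cv2.imwrite('pics/crop1.png',v)
E
```

```text
(no output)
```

View pics/crop1.png

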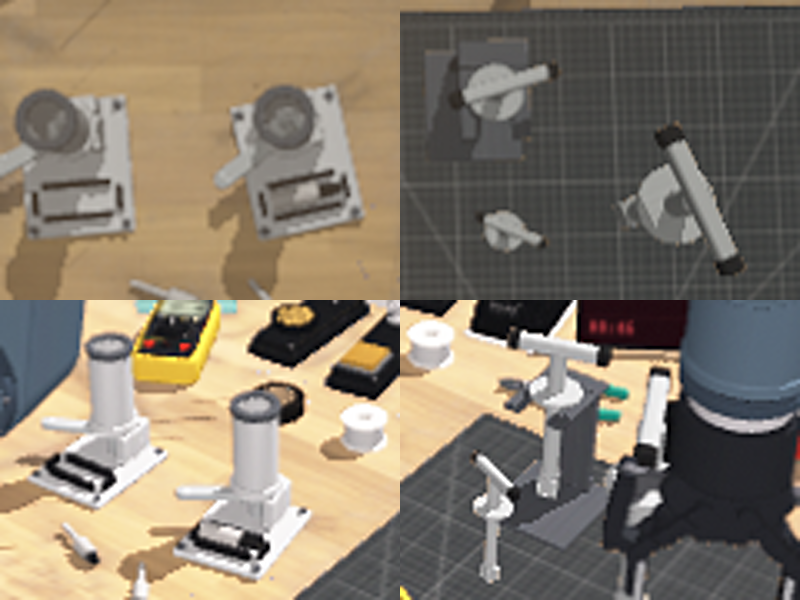

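The enlarged crop identifies things:
- The rack key is the one at (403,178). It hangs by its flange in the dark steel rack, and its bar measures about 90 mm. The key at (405,225) is too small, and the one at (462,213) is too large.
- The station at (311,195) holds the grey connector in its nest, so it is fixture_a. The one at (240,196) is empty, so it is fixture_b.

```bash
python3 - <<'E'
from h import *
c=lambda x,y:(225+x*.3,160+y*.3)
k=lambda x,y:(370+(x-400)*.3225,150+y*97/300)
b=unproj('top',[k(503,86),k(457,98),k(551,71)],.179); print('bar',b.round(4),np.linalg.norm(b[1]-b[2]),np.arctan2(*(b[1]-b[2])[1::-1]))
print('flange',unproj('top',[k(497,93)],.135).round(4))
print('mouth',unproj('top',[c(285,117)],.136).round(4))
g=unproj('top',[c(232,112),c(335,90),c(360,217),c(258,238)],.008); print('base corners',g.round(4))
f=unproj('top',[c(222,178)],.037);print('finger tip',f.round(4))
o=ctrl.get_obs(); print(R.from_quat(np.roll(o['eef_rot'],-1)).as_matrix().round(3))
E
```

```text
bar [[ 0.5513 -0.2175  0.179 ]
 [ 0.5418 -0.18    0.179 ]
 [ 0.5633 -0.2568  0.179 ]] 0.07979611429400923 1.8443560652625313
flange [[ 0.5512 -0.2199  0.135 ]]
mouth [[0.5136 0.0174 0.136 ]]
base corners [[ 0.5306  0.0677  0.008 ]
 [ 0.5491 -0.0217  0.008 ]
 [ 0.4389 -0.0424  0.008 ]
 [ 0.4215  0.0456  0.008 ]]
finger tip [[0.4718 0.0743 0.037 ]]
[[ 0.892  0.452 -0.   ]
 [ 0.452 -0.892  0.001]
 [ 0.    -0.001 -1.   ]]
```

>>> carry_out(steps=[0,0,-0.08,0,0,0,1,0,0,-0.08,0,0,0,1,0.393,-0.13,-0.08,0,0,-1.375,1,0.393,-0.13,-0.08,0,0,-1.375,1,0.393,-0.13,-0.08,0,0,-1.375,1,0.393,-0.13,-0.08,0,0,-1.375,1,0.393,-0.13,-0.08,0,0,-1.375,1,0.393,-0.13,-0.08,0,0,-1.375,1,0.393,-0.13,-0.08,0,0,-1.375,1,0.393,-0.13,-0.08,0,0,-1.375,1,0.393,-0.13,-0.08,0,0,-1.375,1,0.393,-0.13,-0.08,0,0,-1.375,1,0.393,-0.13,-0.08,0,0,-1.375,1,0.393,-0.13,-0.08,0,0,-1.375,1,0.393,-0.13,-0.08,0,0,-1.375,1])

```text
time_s: 1.65
eef_pos: [0.5509, -0.2206, 0.384]
eef_rot: [0.0, 0.606, 0.796, -0.0]
wrist_force: [0.1, 0.1, 0.1]
opening: 1.0
grasp_force: 0.0
```

```bash
python3 - <<'E'
from h import *
import pickle
o,im=snap('wrist','w1.png'); pickle.dump(o,open('o1.pkl','wb')); print(o['time_s'],o['eef_pos'],o['q'].round(3))
print(proj('wrist',[[.5513,-.2175,.179],[.5418,-.18,.179],[.5633,-.2568,.179]],o))
E
```

```text
1.65 [ 0.550923   -0.22059006  0.38395243] [-0.581  0.167  1.462 -0.     1.513 -0.85 ]
[[321.34641706 185.93883249]
 [322.28658347 146.49754494]
 [322.35178968 224.46527065]]
```

View pics/w1.png

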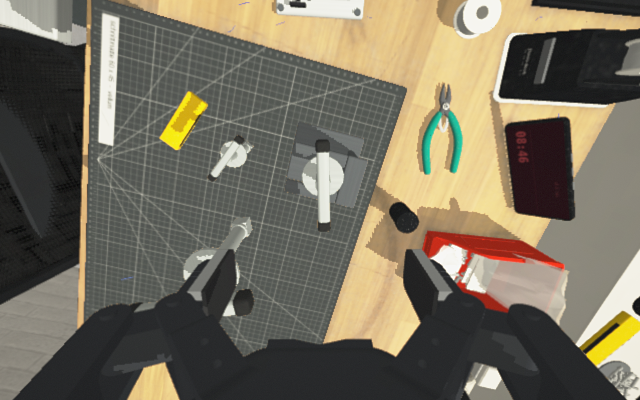

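The wrist view shows the key's bar vertical in the picture, from (322,140) to (323,231), within a pixel or two of the prediction. I'll refine it by segmentation before descending.

```bash
python3 - <<'E'
from h import *
import pickle
o=pickle.load(open('o1.pkl','rb')); im=cv2.imread('pics/w1.png').astype(int)
v=im.max(2)
for y in (143,147,156,160,164,168,196,200,204,208,212,216,224,228): print(y,''.join('%4d'%a for a in v[y,308:340]))
E
```

```text
143   84  85  85  84  84  84  81  52  44  49  54  55  56  55  56  56  57  57  57  57  56  58  84  84  83  84  85  85  84  84  83  87
147  121 120 118 114 110 108 101  66  45  52  57  57  59  58  60  60  58  59  58  60  60  58  82  84  83  82  82  82  83  83  84  85
156   83  84  81  80  81  84  95 113 122 166 203 227 230 232 232 234 237 238 238 237 232 154 134 122 121 122 122 123 122 123 123 122
160  124 130 161 224 230 228 228 226 176 163 199 226 231 232 233 234 236 238 238 236 233 220 226 228 228 229 226 206 153 128 120 121
164  158 159 158 158 157 157 159 165 152 160 197 225 231 232 232 234 236 238 238 237 235 222 229 229 229 229 229 229 229 231 231 214
168  158 158 158 157 157 157 157 157 146 156 192 222 230 232 232 234 236 238 238 237 236 222 226 228 229 229 228 228 228 229 228 229
196  120 122 119 119 119 118 119 121 124 126 168 208 230 232 232 232 233 235 237 237 239 190 124 119 122 123 124 123 100  92 114 117
200   99 100 108 118 101  96  92  92 100 114 165 205 230 232 232 232 233 235 236 236 237 192 126 119 121 123 120  85  93 117 118 119
204   93  99 106  91  88  86  89  94  99 102 163 202 228 231 232 233 233 234 236 236 237 210 106  88  89  91 100  95  94 114 119 109
208   99 105  89  89  90  93 103 112 114 124 157 199 226 232 232 233 233 234 235 236 237 213 102  85  90  99  92  88  88  92  94 101
212  104  95  96 100 102 108 106  96  91 100 152 193 223 231 231 232 232 233 234 235 237 221 112 103 122 123 121 114 107 103 106 105
216   92  90  88  92 101  98  90  88  87  96 147 190 222 231 232 231 232 233 234 235 236 222 116 101  94  90  90  88  91  98  94  89
224   91  93 105 102 100 100  98  95 100 125  57  45  51  52  51  54  53  54  53  55  55  62  91  90  91  93  98 106  97  94  92  94
228  103 109  99  93  92  90  90  96  97  89  48  48  58  59  59  60  60  59  58  58  59  59  67  93  94  95 102  90  88  88  88  97
```

```bash
python3 - <<'E'
from h import *
import pickle
o=pickle.load(open('o1.pkl','rb')); im=cv2.imread('pics/w1.png').astype(int)
v=im.max(2); print(v[134:158,323],v[216:238,323])
P=unproj('wrist',[[322.9,152.5],[323.7,221]],.184,o);print(P)
m=P.mean(0); M=R.from_quat(np.roll(o['eef_rot'],-1)).as_matrix(); print(m, M.T@(m-o['eef_pos']), np.arctan2(*(P[0]-P[1])[1::-1]))
E
```

```text
[ 83  85  84  84  81  59  39  47  53  56  58  59  60  60  58  58  57  73
 155 237 236 234 234 234] [231 232 232 232 232 231 189  75  54  59  59  59  60  60  57  65  97  88
  87  86  92 111]
[[ 0.54364186 -0.18461388  0.184     ]
 [ 0.56299435 -0.25080517  0.184     ]]
[ 0.55331811 -0.21770953  0.184     ] [0.00217001 0.00310855 0.19995158] 1.855240512654727
```

>>> carry_out(steps=[0.002,0.003,0.05,0,0,-0.01,1,0.002,0.003,0.1,0,0,-0.01,0.7,0.002,0.003,0.13,0,0,-0.01,0.6,0.002,0.003,0.151,0,0,-0.01,0.6,0.002,0.003,0.151,0,0,-0.01,0.5,0.002,0.003,0.151,0,0,-0.01,0,0.002,0.003,0.151,0,0,-0.01,0,0.002,0.003,0.151,0,0,-0.01,0,0.002,0.003,0.151,0,0,-0.01,0,0.002,0.003,0.151,0,0,-0.01,0,0.002,0.003,0.151,0,0,-0.01,0,0.002,0.003,0.151,0,0,-0.01,0])

```text
time_s: 2.9
eef_pos: [0.5547, -0.2176, 0.235]
eef_rot: [0.002, 0.6, 0.8, -0.0]
wrist_force: [-2.3, -2.0, 6.9]
opening: 0.148
grasp_force: 59.0
```

>>> carry_out(steps=[0,0,-0.03,0,0,0,0,0,0,-0.07,0,0,0,0,0,0,-0.12,0,0,0,0,0,0,-0.17,0,0,0,0,0,0,-0.17,0,0,0,0,0.04,0.007,-0.17,0,0,0,0,0.08,0.013,-0.17,0,0,0,0,0.12,0.02,-0.17,0,0,0,0,0.162,0.027,-0.15,0,0,0,0,0.162,0.027,-0.11,0,0,0,0,0.162,0.027,-0.075,0,0,0,0,0.162,0.027,-0.075,0,0,0,0,0.162,0.027,-0.075,0,0,0,0,0.162,0.027,-0.075,0,0,0,0])

```text
time_s: 4.3
eef_pos: [0.5357, -0.0542, 0.31]
eef_rot: [0.002, 0.601, 0.8, 0.001]
wrist_force: [0.3, -0.5, -1.4]
opening: 0.153
grasp_force: 59.1
```

```bash
python3 - <<'E'
from h import *
import pickle
o,im=snap('wrist','w2.png'); pickle.dump(o,open('o2.pkl','wb')); print(o['time_s'],o['eef_pos'],o['eef_rot'],o['q'].round(3))
print(proj('wrist',[[.5136,.0174,.136],[.5136,.0174,.055],[.4718,.0743,.037]],o).round(1))
cv2.imwrite('pics/w2c.png',cv2.resize(im[0:300,120:520,::-1],(800,600),interpolation=cv2.INTER_CUBIC))
E
```

```text
4.3 [ 0.53573177 -0.05416374  0.31004655] [1.53831918e-03 6.00515109e-01 7.99611730e-01 5.65484098e-04] [-0.321  0.092  1.694  0.     1.352 -0.604]
[[318.  109.6]
 [318.2 109. ]
 [295.4  43.8]]
```

View pics/w2c.png

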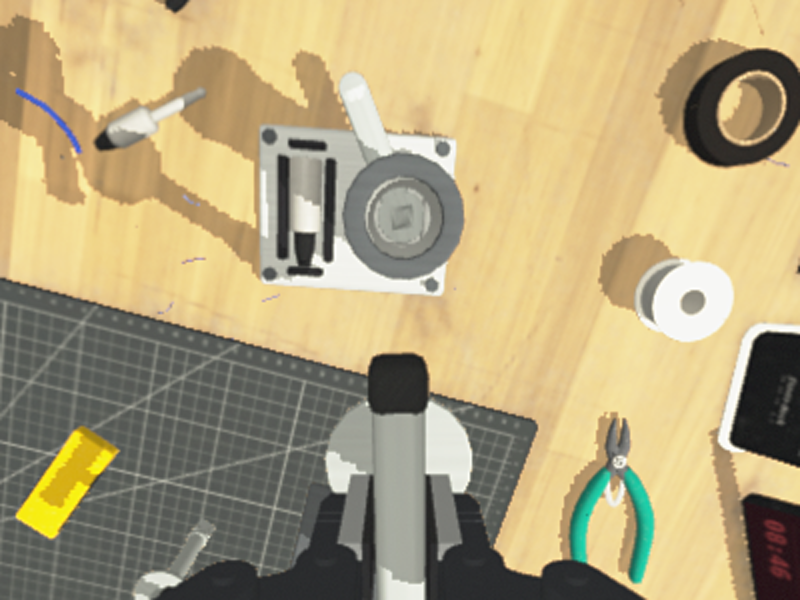

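The crop shows the tube mouth centred at (403,216), which is full-picture pixel (321.5,108), with the square stem concentric inside. The finger tip is at (352,80), or (296,40), and the connector sits in its nest. The key hangs straight in the gripper, with the flange centred at about x=399 in the crop.

```bash
python3 - <<'E'
from h import *
import pickle
o=pickle.load(open('o2.pkl','rb')); im=cv2.imread('pics/w2.png')
c=lambda a:np.array(a)/2+[120,0]
M=unproj('wrist',[c([403.5,216])],.136,o)[0]; S=unproj('wrist',[c([402,216])],.055,o)[0]
F=unproj('wrist',[c([354,90]),c([375,146])],.037,o)
print('mouth',M,'stem',S,'F',F)
A=(M+S)/2
for a,b in ((F[0],A),(F[0],F[1])): d=(a-b)[:2]; print('finger dir',np.arctan2(d[1],d[0]))
B=unproj('wrist',[c(p) for p in([262,127],[455,138],[440,295],[262,280])],.008,o)
for i,j in((0,1),(3,2),(3,0),(2,1)): d=(B[j]-B[i])[:2]; print('edge',np.arctan2(d[1],d[0]))
H=unproj('wrist',[c(p) for p in([269,135],[443,148],[431,285],[269,273])],.008,o)
for i,j in((0,1),(3,2),(3,0),(2,1)): d=(H[j]-H[i])[:2]; print('hole',np.linalg.norm(d),np.arctan2(d[1],d[0]))
Rm=R.from_quat(np.roll(o['eef_rot'],-1)).as_matrix(); p=o['eef_pos']
print('toolx yaw',np.arctan2(Rm[1,0],Rm[0,0]))
print('bar cap, flange pred crop',(proj('wrist',[p+Rm@[.039,0,.047],p+Rm@[.045,0,.047],p+Rm@[0,0,.0985],p+Rm@[.024,0,.0985],p+Rm@[.0,.024,.0985],p+Rm@[.0,-.024,.0985]],o)-[120,0])*2)
g=cv2.cvtColor(im,cv2.COLOR_BGR2GRAY); print(g[98:119,308:334])
cv2.imwrite('pics/stem.png',cv2.resize(im[88:128,301:341],(600,600),interpolation=cv2.INTER_CUBIC))
E
```

```text
mouth [0.51618422 0.01943266 0.136     ] stem [0.51619213 0.01919242 0.055     ] F [[0.47371529 0.07363363 0.037     ]
 [0.49182289 0.05022046 0.037     ]]
finger dir 2.234393963529029
finger dir 2.2291021162041584
edge 0.23075549207211932
edge 0.1989161982415621
edge 1.7809609492901217
edge 1.778720756137726
hole 0.10341777417801908 0.21424630558226168
hole 0.10316518202268478 0.20935158234539467
hole 0.08039004942452452 1.784634515257134
hole 0.08089551354726394 1.7814993315608716
toolx yaw 1.8532978855467004
bar cap, flange pred crop [[401.04773914 400.58214673]
 [401.07355155 373.41687061]
 [400.546148   467.36890735]
 [400.59639613 395.54365556]
 [475.83213375 467.40037917]
 [325.28510349 467.35536204]]
[[127 121 132 165 170 170 172 173 172 172 172 174 173 171 169 174 174 175
  173 169 171 184 185 155 127 123]
 [122 131 142 162 169 170 171 172 172 172 171 172 173 173 170 173 174 175
  174 172 167 171 183 154 127 123]
 [132 161 153 158 170 169 171 172 174 172 170 170 171 172 170 171 174 175
  175 173 170 167 168 141 132 131]
 [156 186 161 164 169 169 170 172 173 173 171 169 172 1
[... 1207 characters left out ...]
32 140 150
  167 171 171 169 165 148 177 193]
 [175 159 167 170 169 168 168 163 133 130 128 123 124 131 137 142 149 159
  165 171 171 169 166 152 180 191]
 [162 184 176 167 169 169 167 163 136 129 134 145 148 157 160 161 167 170
  170 171 170 169 163 156 181 188]
 [155 180 181 153 167 169 168 166 159 164 166 171 172 171 171 170 170 171
  171 172 171 167 150 149 179 168]
 [136 159 180 160 168 168 168 167 165 167 168 171 172 172 172 169 169 170
  171 172 171 164 136 156 170 140]
 [133 142 181 186 176 164 164 167 166 166 166 170 171 172 172 168 168 169
  170 171 173 162 132 156 147 134]
 [133 136 159 182 182 158 158 164 165 167 166 170 172 172 172 169 168 170
  170 168 181 182 136 147 136 134]]
```

View pics/stem.png

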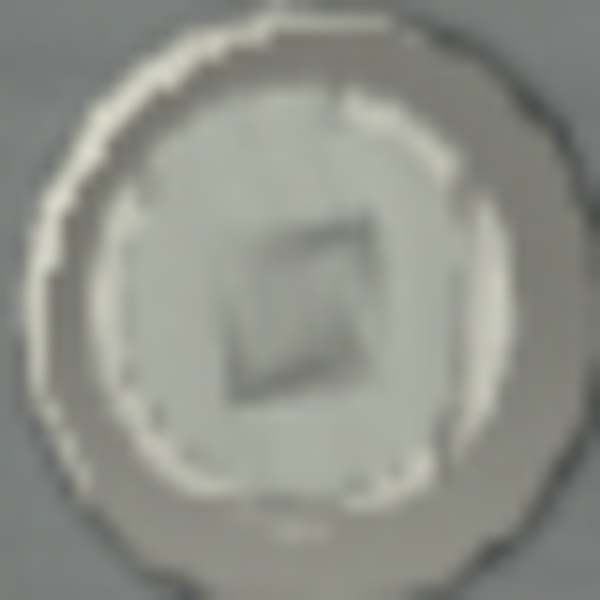

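```bash
python3 - <<'E'
from h import *
import pickle
from scipy.optimize import least_squares
o=pickle.load(open('o2.pkl','rb')); im=cv2.imread('pics/w2.png'); g=cv2.cvtColor(im,cv2.COLOR_BGR2GRAY)
print('col319',[(i,int(g[i,319])) for i in range(170,215)])
for r in (215,225,232): print(r,g[r,300:340])
# flange boundary, left and right by row
for r in range(202,248,4):
    print(r,'L',g[r,278:300],'R',g[r,340:362])
E
```

```text
col319 [(170, 205), (171, 204), (172, 206), (173, 207), (174, 208), (175, 205), (176, 163), (177, 63), (178, 33), (179, 38), (180, 38), (181, 38), (182, 40), (183, 41), (184, 42), (185, 45), (186, 44), (187, 45), (188, 43), (189, 45), (190, 47), (191, 47), (192, 45), (193, 46), (194, 44), (195, 44), (196, 46), (197, 47), (198, 45), (199, 45), (200, 44), (201, 43), (202, 44), (203, 43), (204, 41), (205, 43), (206, 87), (207, 167), (208, 169), (209, 167), (210, 167), (211, 167), (212, 167), (213, 166), (214, 167)]
215 [160 161 161 161 161 159 137 143 154 157 160 164 167 168 168 168 169 168
 167 167 167 168 169 169 170 170 167 162 158 155 152 144 169 232 232 230
 230 231 230 231]
225 [161 162 162 162 162 160 141 140 154 157 160 165 167 169 168 169 170 169
 169 168 167 168 168 168 170 169 168 162 158 157 153 145 171 233 233 231
 231 231 231 231]
232 [159 160 160 160 160 158 147 139 153 157 160 163 166 168 169 170 169 169
 168 167 168 169 169 169 170 170 168 163 158 157 155 144 167 231 230 229
 229 228 229 229]
202 L [100  90  90  89  89  91 103 102  93  94  97 101 105 118 115 102  97  95
[... 1501 characters left out ...]
229 229 229 229 229
 230 227 182 160] R [232 232 232 232 232 231 232 232 232 232 232 232 232 233 237 229 126  97
 102 105 109 109]
238 L [ 90  89  90  94 106 125 225 234 232 231 231 232 232 232 232 233 231 157
 124 123 124 123] R [123 123 122 126 168 236 235 234 234 234 234 234 234 237 244 126  85  87
  89  88  92 106]
242 L [ 77  76  76  85  90  91 128 218 231 229 229 228 229 229 229 227 161 123
 124 124 124 124] R [124 124 123 123 132 186 232 232 230 230 230 231 235 224 110  84  88  88
  91 100 108  99]
246 L [ 85  85  87  88  85  85  79  63  80 118 145 147 148 146 149 156 127 124
 123 124 124 123] R [124 123 124 124 124 124 138 149 150 150 152 157 115 110 124 130 120 114
 118 108  96  92]
```

```bash
python3 - <<'E'
from h import *
import pickle
from scipy.optimize import least_squares
o=pickle.load(open('o2.pkl','rb'))
Rm=R.from_quat(np.roll(o['eef_rot'],-1)).as_matrix(); p=o['eef_pos']
rows=[206,210,214,218,222,226,230,234,238,242]
E=[345,349,352.5,354,355,356,356.2,356.2,355,353.8]; L=[292.5,290,286.8,285,284,282.7,282.2,282.5,283.5,284.7]
uv=np.array([(a+.5,r+.5) for a,r in zip(E,rows)]+[(a+.5,r+.5) for a,r in zip(L,rows)])-.5
def tool(z): return (unproj('wrist',uv,z,o)-p)@Rm
for z in (.096,.0985,.101,.103):
    q=tool(p[2]-z)[:,:2]
    s=least_squares(lambda c:np.hypot(*(q-c[:2]).T)-c[2],[0,0,.024]); print(z,s.x.round(4),np.abs(s.fun).max())
for z in (.045,.047,.049): print('cap',z,((unproj('wrist',[[319.5,176.4],[319.5,206]],p[2]-z,o)-p)@Rm).round(4))
E
```

```text
0.096 [ 0.0028 -0.0006  0.0231] 0.0003363383151718004
0.0985 [ 0.0016 -0.0006  0.0235] 0.00034141344932652265
0.101 [ 0.0005 -0.0006  0.0238] 0.0003464885688455807
0.103 [-0.0004 -0.0006  0.0241] 0.00035054721197417746
cap 0.045 [[ 0.0499 -0.0004  0.0449]
 [ 0.0371 -0.0004  0.0449]]
cap 0.047 [[ 0.0495 -0.0004  0.0469]
 [ 0.0364 -0.0004  0.0469]]
cap 0.049 [[ 0.049  -0.0004  0.0489]
 [ 0.0358 -0.0004  0.0489]]
```

>>> carry_out(steps=[0,0,-0.045,0,0,0,0,0,0,-0.09,0,0,0,0,0,0,-0.09,0,0,-0.06,0,0.04,0.001,-0.09,0,0,-0.118,0,0.075,0.0024,-0.09,0,0,-0.118,0,0.075,0.0024,-0.09,0,0,-0.118,0,0.075,0.0024,-0.09,0,0,-0.118,0,0.075,0.0024,-0.06,0,0,-0.118,0,0.075,0.0024,-0.03,0,0,-0.118,0,0.075,0.0024,0,0,0,-0.118,0,0.075,0.0024,0.02,0,0,-0.118,0,0.075,0.0024,0.03,0,0,-0.118,0,0.075,0.0024,0.03,0,0,-0.118,0,0.075,0.0024,0.03,0,0,-0.118,0])

```text
time_s: 5.75
eef_pos: [0.5169, 0.0184, 0.2792]
eef_rot: [0.001, 0.552, 0.834, 0.0]
wrist_force: [0.8, -0.6, -1.4]
opening: 0.151
grasp_force: 59.2
```

>>> carry_out(steps=[0,0,0.005,0,0,0,0,0,0,0.01,0,0,0,0,0,0,0.013,0,0,0,0,0,0,0.016,0,0,0,0,0,0,0.019,0,0,0,0,0,0,0.022,0,0,0,0,0,0,0.025,0,0,0,0,0,0,0.027,0,0,0,0,0,0,0.029,0,0,0,0,0,0,0.029,0,0,0,0])

```text
time_s: 6.75
eef_pos: [0.5168, 0.0189, 0.2499]
eef_rot: [0.001, 0.552, 0.834, 0.0]
wrist_force: [0.2, -0.5, 4.3]
opening: 0.151
grasp_force: 59.9
```

>>> carry_out(steps=[0,0,0,0,0,-0.1,0,0,0,0,0,0,-0.2,0,0,0,0,0,0,-0.3,0,0,0,0,0,0,-0.4,0,0,0,0,0,0,-0.5,0,0,0,0,0,0,-0.6,0,0,0,0,0,0,-0.7,0,0,0,0,0,0,-0.8,0,0,0,0,0,0,-0.9,0,0,0,0,0,0,-1.0,0,0,0,0,0,0,-1.1,0,0,0,0,0,0,-1.15,0,0,0,0,0,0,-1.18,0,0,0,0,0,0,-1.18,0])

```text
time_s: 8.15
eef_pos: [0.5166, 0.019, 0.2499]
eef_rot: [0.001, -0.005, 1.0, -0.0]
wrist_force: [1.0, -0.6, 5.3]
opening: 0.15
grasp_force: 60.0
```

```bash
python3 - <<'E'
from h import *
o=ctrl.get_obs(); print(o['torque'],o['wrist_force'],o['eef_pos'],o['q'].round(3),o['time_s'])
E
```

```text
[0.16926449 0.03126632 0.01776487] [ 1.00718906 -0.55327336  5.29761334] [0.51660601 0.01900136 0.24986746] [-0.193  0.107  1.805  0.     1.227 -1.774] 8.15
```

>>> carry_out(steps=[0,0,0,0,0,-0.03,0,0,0,0,0,0,-0.06,0,0,0,0,0,0,-0.08,0,0,0,0,0,0,-0.08,0])

```text
time_s: 8.55
eef_pos: [0.5166, 0.019, 0.2499]
eef_rot: [0.001, -0.045, 0.999, -0.0]
wrist_force: [-1.1, 0.3, 4.8]
opening: 0.154
grasp_force: 60.0
```

```bash
python3 - <<'E'
from h import *
o,im=snap('wrist','w3.png'); print(o['torque'],o['wrist_force'],o['eef_pos'],o['q'].round(3),o['time_s'])
t=np.array(ctrl.camera('top')); s=np.array(ctrl.camera('scene'))
r=lambda a:cv2.resize(a,(400,300),interpolation=cv2.INTER_CUBIC)
cv2.imwrite('pics/c3.png',np.vstack([np.hstack([r(t[160:250,250:370]),r(s[175:265,255:375])]),np.hstack([r(im),r(im)])])[:,:,::-1])
E
```

```text
[ 0.17340871  0.06460444 -0.07215016] [-1.0728674   0.33441549  4.83955199] [0.51663338 0.01901385 0.24988021] [-0.193  0.107  1.805  0.     1.227 -1.854] 8.55
```

View pics/c3.png

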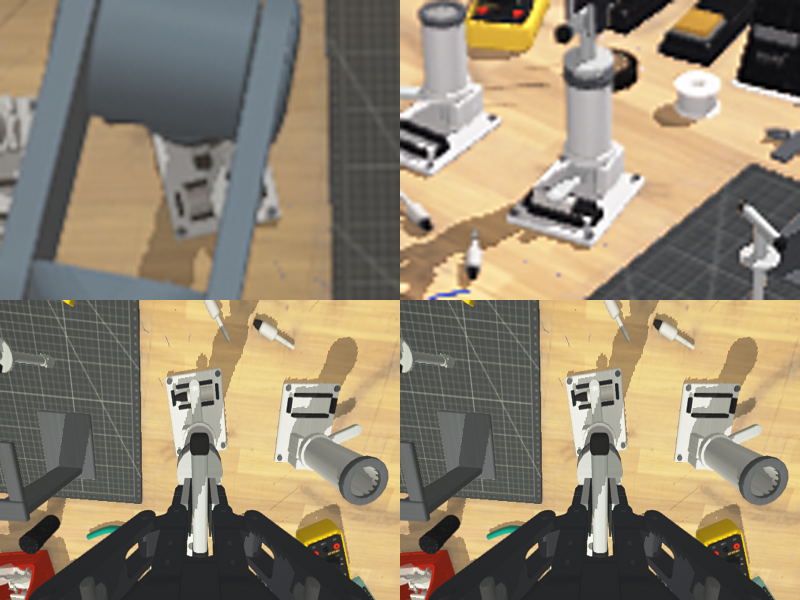

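The finger now lies over the connector, with its tip at about (193,388) in the lower-left panel. Torque has just begun to rise, so I'll press a little further to make sure it's against the stop.

>>> carry_out(steps=[0,0,0,0,0,-0.02,0,0,0,0,0,0,-0.04,0,0,0,0,0,0,-0.04,0])

```text
time_s: 9.0
eef_pos: [0.5167, 0.019, 0.2499]
eef_rot: [0.001, -0.065, 0.998, -0.0]
wrist_force: [-0.2, -0.0, 5.3]
opening: 0.146
grasp_force: 60.1
```

```bash
python3 - <<'E'
from h import *
o=ctrl.get_obs(); print(o['torque'],o['wrist_force'],o['eef_pos'],o['q'].round(3),o['time_s'])
E
```

```text
[ 0.12913199  0.02715831 -0.07082469] [-1.70090246e-01 -4.08304222e-03  5.27066844e+00] [0.5166525  0.01895849 0.24989969] [-0.193  0.107  1.805  0.     1.227 -1.894] 9.0
```

>>> carry_out(steps=[0,0,0,0,0,-0.02,0,0,0,0,0,0,-0.04,0,0,0,0,0,0,-0.06,0,0,0,0,0,0,-0.06,0])

```text
time_s: 9.4
eef_pos: [0.5166, 0.0189, 0.2499]
eef_rot: [0.001, -0.094, 0.996, -0.0]
wrist_force: [0.2, 0.0, 6.3]
opening: 0.147
grasp_force: 60.1
```

```bash
python3 - <<'E'
from h import *
o,im=snap('wrist','w4.png'); print(o['torque'],o['wrist_force'],o['eef_pos'],o['q'].round(3),o['time_s'])
cv2.imwrite('pics/w4c.png',cv2.resize(im[80:280,240:400,::-1],(480,600),interpolation=cv2.INTER_CUBIC))
A=np.array([.5162,.0193]); y=.211+np.pi
for a in (1.1,1.2,1.3):
    d=y-1.3+a; print(a,((proj('wrist',[[*(A+.079*np.array([np.cos(d),np.sin(d)])),.037]],o)-[240,80])*3).round(0))
E
```

```text
[ 0.12379857  0.03318574 -0.22884046] [0.15469242 0.03143243 6.34029984] [0.51663873 0.01894253 0.24986753] [-0.193  0.107  1.805  0.     1.227 -1.953] 9.4
1.1 [[283.  77.]]
1.2 [[258.  74.]]
1.3 [[232.  73.]]
```

View pics/w4c.png

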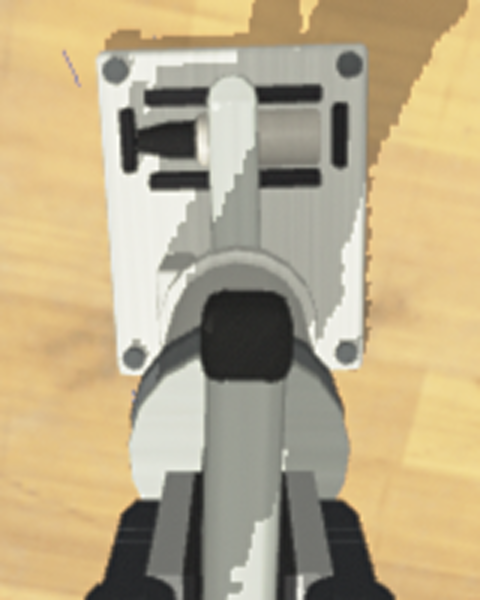

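The finger tip at (233,77) matches the prediction for 1.3 rad, and torque has risen to 0.23 N m, so it is against its stop. The connector is in its nest. Next I unload the key, draw it out and return above the rack.

>>> carry_out(steps=[0,0,0,0,0,0.06,0,0,0,0,0,0,0.13,0,0,0,-0.01,0,0,0.13,0,0,0,-0.03,0,0,0.13,0,0,0,-0.07,0,0,0.13,0,0,0,-0.11,0,0,0.13,0,0,0,-0.15,0,0,0.13,0,0,0,-0.15,0,0,0.25,0,0.001,-0.04,-0.15,0,0,0.4,0,0.002,-0.08,-0.15,0,0,0.55,0,0.004,-0.12,-0.15,0,0,0.7,0,0.005,-0.16,-0.15,0,0,0.85,0,0.006,-0.2,-0.15,0,0,1.0,0,0.007,-0.24,-0.15,0,0,1.15,0,0.007,-0.24,-0.15,0,0,1.3,0,0.007,-0.24,-0.15,0,0,1.4,0,0.007,-0.24,-0.15,0,0,1.475,0,0.007,-0.24,-0.15,0,0,1.475,0,0.007,-0.24,-0.15,0,0,1.475,0,0.007,-0.24,-0.15,0,0,1.475,0])

```text
time_s: 11.45
eef_pos: [0.5545, -0.2177, 0.3988]
eef_rot: [-0.0, 0.598, 0.801, -0.0]
wrist_force: [0.5, -0.0, -2.8]
opening: 0.146
grasp_force: 59.3
```

```bash
python3 - <<'E'
from h import *
o,im=snap('wrist','w5.png'); M=R.from_quat(np.roll(o['eef_rot'],-1)).as_matrix()
print(o['torque'],o['wrist_force'],o['eef_pos'],o['time_s'],'yaw',np.arctan2(M[1,0],M[0,0]))
print('shift',M.T@(np.array([.5547,-.2176,.235])-o['eef_pos']))
t=np.array(ctrl.camera('top')); r=lambda a:cv2.resize(a,(400,300),interpolation=cv2.INTER_CUBIC)
cv2.imwrite('pics/c5.png',np.hstack([r(im),r(t[160:250,225:345])])[:,:,::-1])
E
```

```text
[0.01316847 0.02827427 0.00548524] [ 0.54902534 -0.03015118 -2.84248775] [ 0.55447675 -0.2177033   0.39880119] 11.45 yaw 1.8589259344260327
shift [-1.77025580e-05  2.97420060e-04  1.63801105e-01]
```

View pics/c5.png

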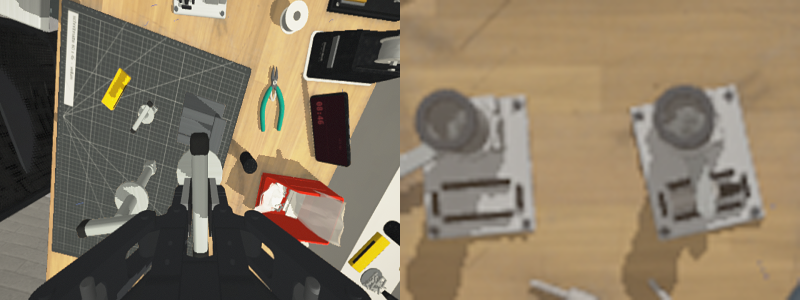

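The left panel shows the key held straight above the rack. The right panel shows finger_a over the connector and finger_b unmoved. I'm lowering it into the fork.

>>> carry_out(steps=[0,0,0.03,0,0,0,0,0,0,0.06,0,0,0,0,0,0,0.08,0,0,0,0,0,0,0.1,0,0,0,0,0,0,0.12,0,0,0,0,0,0,0.14,0,0,0,0,0,0,0.15,0,0,0,0,0,0,0.156,0,0,0,0,0,0,0.16,0,0,0,0,0,0,0.163,0,0,0,0,0,0,0.163,0,0,0,0])

```text
time_s: 12.65
eef_pos: [0.5548, -0.218, 0.2363]
eef_rot: [0.0, 0.599, 0.801, 0.0]
wrist_force: [-0.4, -0.7, -2.2]
opening: 0.148
grasp_force: 59.3
```

>>> carry_out(steps=[0,0,0.001,0,0,0,0,0,0,0.002,0,0,0,0,0,0,0.002,0,0,0,0])

```text
time_s: 12.95
eef_pos: [0.5549, -0.2182, 0.2351]
eef_rot: [0.001, 0.599, 0.801, -0.0]
wrist_force: [-2.8, 0.5, 3.2]
opening: 0.148
grasp_force: 60.2
```

Resting on the fork. Release gently, wait, then rise.

>>> carry_out(steps=[0,0,0,0,0,0,0.25,0,0,0,0,0,0,0.35,0,0,0,0,0,0,0.6,0,0,0,0,0,0,1,0,0,0,0,0,0,1,0,0,0,0,0,0,1,0,0,-0.03,0,0,0,1,0,0,-0.07,0,0,0,1,0,0,-0.11,0,0,0,1,0,0,-0.15,0,0,0,1,0,0,-0.15,0,0,0,1,0,0,-0.15,0,0,0,1])

```text
time_s: 14.15
eef_pos: [0.5549, -0.2181, 0.3851]
eef_rot: [0.001, 0.599, 0.801, 0.0]
wrist_force: [-0.6, 0.4, -0.6]
opening: 1.0
grasp_force: 0.0
```

```bash
python3 - <<'E'
from h import *
o,im=snap('wrist','w6.png'); print(o['wrist_force'],o['eef_pos'],o['time_s'],o['opening'])
s=np.array(ctrl.camera('scene')); r=lambda a:cv2.resize(a,(400,300),interpolation=cv2.INTER_CUBIC)
cv2.imwrite('pics/c6.png',np.hstack([r(im[80:260,200:440]),r(s[175:295,315:475])])[:,:,::-1])
E
```

```text
[-0.5940106   0.40291455 -0.64610022] [ 0.5548548  -0.21806097  0.38508176] 14.15 0.9999221150372717
```

View pics/c6.png

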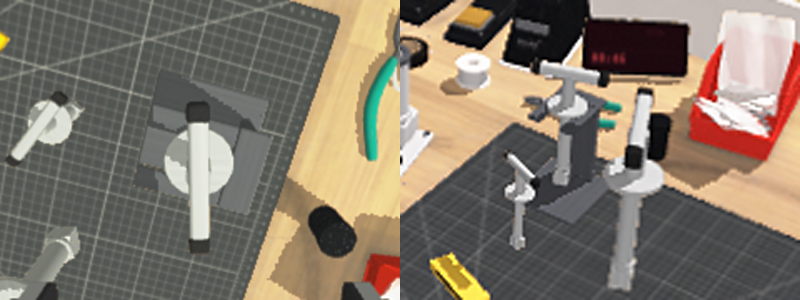

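The key hangs upright in the fork: the flange is centred at about (198,163) in the left panel, and the right panel shows it hanging straight at (570,110). The gripper is clear of it.

```bash
python3 -c "
from bench import ctrl
print(ctrl.hand_in())"
```

```text
the job is handed in; nothing more can be done
None
```

I turned the finger over the connector to its stop with the T-key, hung the key back upright in its rack, and handed the job in at about 14 s; the hand-in returned no verdict.

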